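Fetch the jar from behind the reagent bottles and put it on the balance

TASK

Stand the three tall bottles from the stand in the grey tray, without moving the red-lidded jar yet; only when all three are in the tray, take the jar from behind where they stood and set it upright in the middle of the balance pan. Then put each bottle back upright in the very ring it came from. Do not knock any bottle or the jar over, and leave the beaker, the tube rack and the carton where they are.

Things in the scene. Friction and masses are not known exactly. Their poses are not given: they have to be found in the camera images.
- bottle_blue: tall white reagent bottle with a blue screw cap and a broad blue band round its body; 142 mm tall, round, upright at the start in one of the three front rings of the stand. Body 56 mm in diameter up to 92 mm, then a shoulder narrowing to a 28 mm neck; the cap is 38 mm in diameter and spans 112 to 142 mm above the underside. About 0.25 kg. Origin: centre of the underside; z up its axis
- bottle_green: tall white reagent bottle with a green screw cap and a broad green band round its body; 142 mm tall, round, upright at the start in one of the three front rings of the stand. Body 56 mm in diameter up to 92 mm, then a shoulder narrowing to a 28 mm neck; the cap is 38 mm in diameter and spans 112 to 142 mm above the underside. About 0.25 kg. Origin: centre of the underside; z up its axis
- bottle_yellow: tall white reagent bottle with a yellow screw cap and a broad yellow band round its body; 142 mm tall, round, upright at the start in one of the three front rings of the stand. Body 56 mm in diameter up to 92 mm, then a shoulder narrowing to a 28 mm neck; the cap is 38 mm in diameter and spans 112 to 142 mm above the underside. About 0.25 kg. Origin: centre of the underside; z up its axis
- jar: low white jar with a red lid, standing behind (+x of the stand) the row of tall bottles; round, 50 mm tall, body 46 mm in diameter, lid 48 mm in diameter from 36 to 50 mm above the underside. About 0.12 kg. The bottles stand about 6 mm from it and tower over it, so a gripper from above does not fit until they are gone. Origin: centre of the underside; z up
- stand: fixed white slab, 130 mm (its x) by 240 mm (its y), 12 mm high, flat with printed rings. Three blue rings for the bottles at x = -30 mm, y = -76, 0, +76 mm; a red ring for the jar at x = +28 mm, y = 0 (stand frame). Bottles and jar start centred in rings; which bottle is in which varies. Origin: centre of the underside; x points roughly away from the robot, z up
- tray: empty grey open tray, fixed, the side area for the bottles: 270 mm (its x) by 120 mm (its y), rim 14 mm high, walls and floor 4 mm thick. It stands to the left or to the right of the stand. Room for three bottles in a row along its x, for instance 82 mm apart. Origin: centre of the underside; z up
- balance: low white bench balance, fixed, 220 mm (its x) by 150 mm (its y), case 42 mm high, with a round steel pan of 104 mm diameter centred over its origin, top of the pan 55 mm above the underside (the pan does not give). On the other side of the stand from the tray. Origin: centre of the underside; z up
- beaker: empty glass beaker, 72 mm across, 95 mm tall, loose; to be left alone. Origin: centre of the underside
- tube_rack: blue rack of small capped tubes, 60 by 150 mm, 92 mm tall, loose; to be left alone. Origin: centre of the underside, its y along the length
- carton: blue and white carton, 80 by 160 by 60 mm high, loose, beyond the stand; to be left alone. Origin: centre of the underside, its y along the length
Things that resemble listed ones, but are neither listed nor needed, are in the scene too. Of the things that look like the jar, the middle-sized one is meant.

How it is judged:
By the outcome, as a careful person would: the job done as asked, in the order asked, and still so for the second after the job is handed in, with the robot touching nothing.
It also fails if it takes over 131 s, if anything falls off the work surface, if the arm or the gripper's body presses on something with over 40 N, if the wrist force passes 120 N, or if a joint passes its speed limit or range.

ROBOT

A 7-joint arm with a two-finger parallel gripper is mounted at the origin on the work surface. World frame = base frame: x ahead of the robot, y to its left, z up, the work surface at z = 0. Lengths are in m, angles in rad, forces in N, time in s.
With the tool pointing down it reaches from about 0.4 to 0.85 m from the base axis. Payload 4.5 kg.
Tool frame: the origin (TCP) lies between the finger pads; the fingertips stand 11 mm ahead of it and the grasp point (between the pads) lies 8 mm behind it (r.nose_length is the distance from the TCP to the fingertips, in m); z points along the fingers, y is the line along which they close (so a half turn about z gives the same grasp; the last joint's range is limited). The gripper opens to 88 mm and grips with 3 to 60 N. Pads are 18 mm wide; open, the fingers measure 123 mm over their backs; the gripper's body (75 mm by 187 mm) begins 45 mm behind the grasp point.
Start: joints at [1.238, 0.689, -0.195, 1.565, 0.157, 0.902, -0.215], TCP at [0.224, -0.583, 0.25] pointing down, gripper open.
Joint ranges: [-3.01, 3.01], [-0.46, 2.08], [-1.47, 1.51], [0.13, 2.56], [-1, 4.14], [0.04, 2.09], [-2.66, 2.66]. Speed limits (rad/s): [2.57, 2.57, 3.14, 3.14, 3.14, 3.14, 3.14].

INTERFACE

Orientations are given as a unit quaternion [x, y, z, w].
In Python, from plant import get_state, snapshot, camera_model, r gives the robot as it stands.
- The arm moves only by the shell command python3 -m inch 'ROWS' [FORCE]. ROWS is text: rows parted by semicolons, each of 7 numbers parted by spaces: the opening, from -1 (shut) to 1 (fully open), then the shift along the tool's x, y, z in m, then the turn, a rotation vector about the tool's x, y, z in rad. A call has 1 to 20 rows; each row shifts and turns the commanded pose from where the row before left it, along the tool's axes as they then stand; what a row does not reach is not made up. A row lasts 1/12 s, in which the tool goes at most 41.7 mm and 7.16 degrees, less where a joint would pass 70% of its speed; a pose out of reach is approached as far as the arm can. A call is refused whole if a number of a shift passes 0.0417 or a number of a turn 0.125, either way. A call with a gripper value outside its range is refused whole. The fingers move at their own pace and stop on an object; FORCE is the grip in N (left out, the last holds). Time passes only in rows, so rows that do not move let the fingers close. It gives the time, the measured TCP pose, the force, the opening and the grip force at its end, in the units of the state.
- get_state(): the state, without advancing time (a new reading comes with each control period).
- snapshot(name): name is "side" or "top"; returns (picture, depth): 420x560x3 uint8, red, green, blue; 420x560 float32, m along the optical axis (not along the pixel's ray), 0 where there is no reading.
- camera_model(name): a dict with "intrinsics" (3x3 intrinsics, pixels), "view" (4x4, takes a point from world to camera coordinates). Camera axes: x right, y down, z forward; pixel columns grow to the right and rows downward; lengths in m; the calibration is good to about 2 mm. A picture is of the moment at which its call begins. camera_model takes no time and is no camera call.
- r.finish_job(): hands the job in; it is judged then, once.
The state is a dict: "clock": time; "q": joint angles; "qd": joint speeds; "joint_torque": joint torques, N m; "tool_pos": TCP position; "eef_rot": TCP orientation; "contact_force": force on the tool from outside, world axes, zero at the start; "moment": the same for the moment, N m; "opening": opening from 0.0 (shut) to 1.0 (fully open); "finger_force": force on a finger pad.
Only numpy, scipy, OpenCV 4.12 (cv2) and the standard library are available. Lean on these libraries where they do the work, as an engineer would, in place of code of your own. Each camera call takes 0.05 s, during which the arm holds its last target. There are 200 camera calls.

## Working session

There is one attempt and no reset: what is moved stays moved. The work goes in short steps, Python scripts to look and compute and a shell command to move; the robot and the scene stay as the last step left them, time stands still between calls to the robot, and variables do not carry over. Pictures are saved under pics/ and viewed, at most 14 in all, crops included, and the job is handed in when it is done.

```bash
mkdir -p pics; ls
python3 - <<'E'
from plant import get_state, snapshot, camera_model, r
import cv2,numpy as np
for n in("side","top"):
    p,d=snapshot(n); cv2.imwrite(f"pics/{n}0.png",p[:,:,::-1]); np.save(f"pics/{n}0.npy",d)
    print(n,camera_model(n))
s=get_state(); print(s)
E
```

```text
pics
side {'intrinsics': array([[495.50931928,   0.        , 282.96346769],
       [  0.        , 495.50931928, 209.72431433],
       [  0.        ,   0.        ,   1.        ]]), 'view': array([[-0.83437269, -0.55118786,  0.00376384,  0.491353  ],
       [-0.3135986 ,  0.46907904, -0.82560328,  0.20699685],
       [ 0.45329696, -0.69004116, -0.56423848,  0.80368987],
       [ 0.        ,  0.        ,  0.        ,  1.        ]])}
top {'intrinsics': array([[379.83527785,   0.        , 274.46798505],
       [  0.        , 379.83527785, 206.62132723],
       [  0.        ,   0.        ,   1.        ]]), 'view': array([[ 1.30586468e-02, -9.99890014e-01,  7.03075825e-03,
         9.88994276e-04],
       [-9.94409278e-01, -1.37232616e-02, -1.04698903e-01,
         5.60243182e-01],
       [ 1.04783873e-01, -5.62422524e-03, -9.94479114e-01,
         7.34465769e-01],
       [ 0.00000000e+00,  0.00000000e+00,  0.00000000e+00,
         1.00000000e+00]])}
{'clock': 0.1, 'q': array([ 1.23776513,  0.68990066, -0.19451466,  1.56618998,  0.15728559,
        0.90250905, -0.21509759]), 'qd': array([-8.44691129e-04, -2.37181983e-03, -2.07755288e-05, -3.10073461e-03,
       -6.85855025e-04, -1.99166726e-03,  1.86169642e-03]), 'joint_torque': array([-3.02691631e-03, -5.28506041e+01, -1.27114981e+00, -1.53838581e+01,
       -5.24845335e-02,  2.02389172e-03, -3.52215537e-06]), 'tool_pos': array([ 0.2239339 , -0.58293899,  0.24900308]), 'eef_rot': array([ 9.83220719e-01,  1.82418100e-01, -2.01167077e-04, -7.83868817e-04]), 'contact_force': array([ 0.20657228, -0.67951544, -0.12927759]), 'moment': array([0.0203635 , 0.00838559, 0.06340189]), 'finger_force': 0.0, 'opening': 0.9984743429666559}
```

View pics/top0.png

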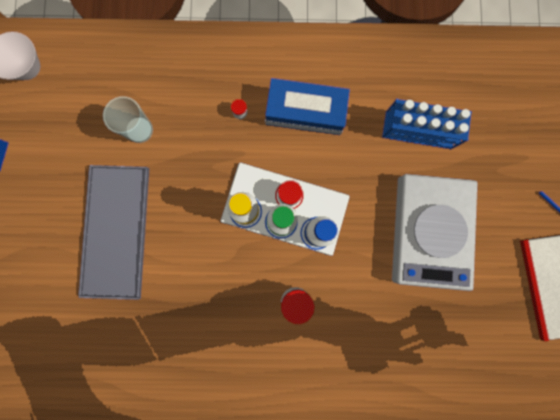

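View pics/side0.png

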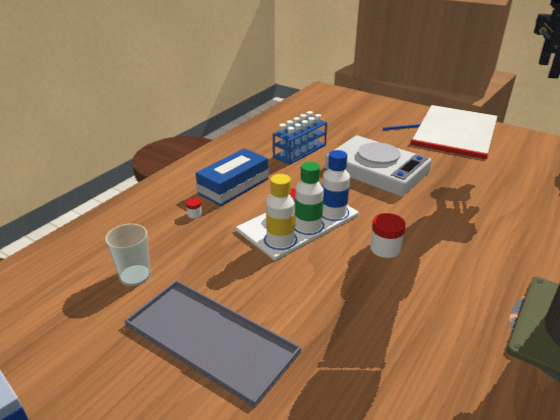

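The top view shows the stand (≈(285,208)) with yellow (240,204), green (283,218) and blue (325,231) caps. The jar is at (290,194), with a bigger decoy at (298,306) and a smaller one at (239,107). The tray is on the left at (114,231) and the pan at (440,231). The side view agrees.

```bash
cat > h.py <<'E'
import numpy as np,cv2
from plant import get_state, snapshot, camera_model, r
from scipy.spatial.transform import Rotation as R
def ray(n,uv,z):
    m=camera_model(n);K,V=m["intrinsics"],m["view"]
    C=-V[:3,:3].T@V[:3,3]; d=V[:3,:3].T@np.linalg.solve(K,[*uv,1.])
    return (C+d*(z-C[2])/d[2])[:2]
HS={'yellow':(22,34),'green':(50,80),'blue':(105,125),'red':(0,6)}
def blob(img,col,box):
    h=cv2.cvtColor(img,cv2.COLOR_RGB2HSV);a,b=HS[col]
    m=cv2.inRange(h,(a,150,60),(b,255,255));x0,y0,x1,y1=box
    q=np.zeros_like(m);q[y0:y1,x0:x1]=m[y0:y1,x0:x1]
    n,l,s,c=cv2.connectedComponentsWithStats(q);i=1+np.argmax(s[1:,4]);return c[i],s[i]
def world(n,d):
    m=camera_model(n);K,V=m["intrinsics"],m["view"]
    v,u=np.mgrid[:d.shape[0],:d.shape[1]]
    P=np.stack([(u-K[0,2])/K[0,0]*d,(v-K[1,2])/K[1,1]*d,d],-1)
    return (P-V[:3,3])@V[:3,:3]
E
python3 - <<'E'
from h import *
p=cv2.imread("pics/top0.png")[:,:,::-1].copy();d=np.load("pics/top0.npy")
W=world("top",d)
for c,b,zz in(('yellow',(215,180,265,230),.154),('green',(262,195,305,242),.154),('blue',(305,210,345,250),.154),('red',(270,170,310,210),.062)):
    h=cv2.cvtColor(p,cv2.COLOR_RGB2HSV)
    x0,y0,x1,y1=b; w=W[y0:y1,x0:x1].reshape(-1,3); hh=h[y0:y1,x0:x1,0].reshape(-1); s=h[y0:y1,x0:x1,1].reshape(-1)
    k=(abs(w[:,2]-zz)<.006)&(s>150)&(hh>=HS[c][0])&(hh<=HS[c][1])
    q=w[k]; rect=cv2.minEnclosingCircle(q[:,:2].astype(np.float32))
    print(c,k.sum(),q.mean(0).round(4),rect,q[:,2].max())
# stand rect
def rect(box,zlo,zhi):
    x0,y0,x1,y1=box;w=W[y0:y1,x0:x1].reshape(-1,3);q=w[(w[:,2]>zlo)&(w[:,2]<zhi)][:,:2]
    print(cv2.minAreaRect(q.astype(np.float32)),len(q), np.median(q,0))
rect((210,150,360,265),.006,.018)
rect((70,155,155,305),.008,.02); rect((70,155,155,305),.002,.02)
rect((385,165,485,300),.03,.06)
rect((385,165,485,300),.049,.062)
q=np.array([ray("top",(440,231),.055),ray("top",(298,306),.06),ray("top",(239,107),.03)]);print(q)
print(R.from_quat(get_state()['eef_rot']).as_matrix().round(3))
E
```

```text
yellow 363 [0.551  0.0677 0.1533] ((0.5516747236251831, 0.06772514432668686), 0.0183669775724411) 0.15634988415552378
green 320 [ 0.5299 -0.0046  0.1532] ((0.5298562049865723, -0.0049295383505523205), 0.017233029007911682) 0.15750771152952153
blue 338 [ 0.5094 -0.0764  0.1531] ((0.5096132755279541, -0.07662341743707657), 0.0178027655929327) 0.15669211405267622
red 423 [ 0.5854 -0.0205  0.0613] ((0.5858370661735535, -0.021056482568383217), 0.02368742600083351) 0.06458712525688419
((0.5598874092102051, -0.013144493103027344), (0.23977528512477875, 0.13024845719337463), 73.89710998535156) 4321 [ 0.57247078 -0.00981016]
((0.5082765817642212, 0.33576449751853943), (0.12190673500299454, 0.27008363604545593), 88.96312713623047) 1005 [0.50678658 0.34401261]
((0.5134344100952148, 0.34454768896102905), (0.3113994598388672, 0.17615315318107605), 2.559758186340332) 7418 [0.5042907  0.33829191]
((0.5153946280479431, -0.31458449363708496), (0.15062521398067474, 0.22032038867473602), 85.28836059570312) 8390 [ 0.51233954 -0.3091555 ]
((0.5081198811531067, -0.2982959747314453), (0.10376252979040146, 0.13971734046936035), 23.054580688476562) 2256 [ 0.51476564 -0.31421792]
[[ 0.51444691 -0.31244175]
 [ 0.36980445 -0.03798393]
 [ 0.76595832  0.08445826]]
[[ 0.933  0.359 -0.001]
 [ 0.359 -0.933  0.001]
 [-0.    -0.002 -1.   ]]
```

```bash
cat > go.py <<'E'
# go.py x y z : prints the shift (tool axes) and turn still needed
import sys
from h import *
s=get_state();M=R.from_quat(s['eef_rot']);p=s['tool_pos']
t=np.array(sys.argv[1:4],float);a=np.array([.279,.9603,0]);a/=np.linalg.norm(a);b=np.array([a[1],-a[0],0])
T=R.from_matrix(np.c_[a,b,[0,0,-1]])
print('t',round(s['clock'],2),'pos',p.round(4),'shift(final axes)',T.inv().apply(t-p).round(4),'turn',(M.inv()*T).as_rotvec().round(4),'op',round(s['opening'],3),'F',s['contact_force'].round(1),round(s['finger_force'],1))
E
python3 -m inch '0.6 0 0 0 0 0 -0.115;0.6 0 0 0 0 0 -0.115;0.6 0 0 0 0 0 -0.115;0.6 0 0 0 0 0 -0.115;0.6 0 0 0 0 0 -0.115;0.6 0 0 0 0 0 -0.115;0.6 0 0 0 0 0 -0.115;0.6 0 0 0 0 0 -0.115;0.6 0.035 0.006 0 0 0 0;0.6 0.035 0.006 0 0 0 0;0.6 0.035 0.006 0 0 0 0;0.6 0.035 0.006 0 0 0 0;0.6 0.035 0.006 0 0 0 0;0.6 0.035 0.006 0 0 0 0;0.6 0.035 0.006 0 0 0 0;0.6 0.035 0.006 0 0 0 0;0.6 0 0 0 0 0 0' 20
python3 go.py .5515 .0678 .20
```

```text
clock: 1.52
tool_pos: [0.3525, -0.3209, 0.2502]
eef_rot: [0.797, 0.605, 0.002, -0.001]
contact_force: [0.4, -0.7, 0.7]
opening: 0.797
finger_force: 0.0
t 1.52 pos [ 0.3525 -0.3209  0.2502] shift(final axes) [0.4288 0.0826 0.0502] turn [ 0.0013 -0.0042  0.0104] op 0.797 F [ 0.4 -0.7  0.7] 0.0
```

```bash
python3 -m inch '0.6 0.033 0.006 0 0 0 0.0104;0.6 0.033 0.006 0 0 0 0;0.6 0.033 0.006 0 0 0 0;0.6 0.033 0.006 0 0 0 0;0.6 0.033 0.006 0 0 0 0;0.6 0.033 0.006 0 0 0 0;0.6 0.033 0.006 0 0 0 0;0.6 0.033 0.006 0 0 0 0;0.6 0.033 0.006 0 0 0 0;0.6 0.033 0.006 0 0 0 0;0.6 0.033 0.006 0 0 0 0;0.6 0.033 0.008 0 0 0 0;0.6 0.033 0.008 0.02 0 0 0;0.6 0 0 0.02 0 0 0;0.6 0 0 0 0 0 0;0.6 0 0 0 0 0 0' >/dev/null
python3 go.py .5515 .0678 .13
python3 - <<'E'
from h import *
p,d=snapshot("side");cv2.imwrite("pics/s1.png",cv2.resize(p[100:300,180:430],None,fx=2.5,fy=2.5)[:,:,::-1])
E
```

```text
t 2.85 pos [0.5501 0.0578 0.2087] shift(final axes) [ 0.01   -0.0015  0.0787] turn [-0.0031  0.0027 -0.0116] op 0.8 F [-0.6 -0.   0.4] 0.0
```

View pics/s1.png

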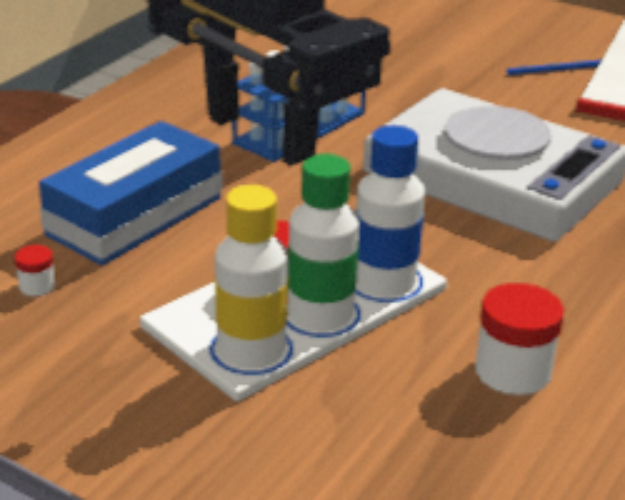

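The yellow cap is at crop (250,213). The gripper fingers (220,110) and (300,150) hang above and apparently beyond it, so I'll check that by projection.

```bash
python3 go.py .5515 .0678 .13
python3 - <<'E'
from h import *
m=camera_model("side")
s=get_state();M=R.from_quat(s['eef_rot']);p=s['tool_pos']
for P in (p+M.apply([0,.044,.011]),p+M.apply([0,-.044,.011]),[.5515,.0678,.154]):
    c=m['view'][:3,:3]@P+m['view'][:3,3];u=m['intrinsics']@c;u=u[:2]/u[2];print(u,(u-[180,100])*2.5)
E
```

```text
t 2.9 pos [0.5508 0.0574 0.2097] shift(final axes) [ 0.0102 -0.0022  0.0797] turn [-0.0011  0.0018 -0.013 ] op 0.799 F [-0.7 -0.6  0.5] 0.0
[268.51005064 144.68067759] [221.27512659 111.70169397]
[299.40233604 162.26918098] [298.50584011 155.67295244]
[279.95033495 176.712759  ] [249.87583737 191.7818975 ]
```

```bash
python3 -m inch '0.6 0.010 -0.002 0 0 0 -0.012;0.6 0 0 0.016 0 0 0;0.6 0 0 0.016 0 0 0;0.6 0 0 0.016 0 0 0;0.6 0 0 0.016 0 0 0;0.6 0 0 0.016 0 0 0;0.6 0 0 0 0 0 0;-1 0 0 0 0 0 0;-1 0 0 0 0 0 0;-1 0 0 0 0 0 0;-1 0 0 0 0 0 0;-1 0 0 0 0 0 0;-1 0 0 0 0 0 0' 25 >/dev/null; python3 go.py .5515 .0678 .13
```

```text
t 3.98 pos [0.5526 0.0691 0.1304] shift(final axes) [-0.0015 -0.0007  0.0004] turn [ 0.0009 -0.0004  0.0003] op 0.422 F [-1.6 -0.5  4.2] 25.0
```

```bash
python3 -m inch '-1 0 0 -0.008 0 0 0;-1 0 0 -0.016 0 0 0;-1 0 0 -0.018 0 0 0;-1 0 0 -0.018 0 0 0;-1 0.012 -0.002 0 0 0 0;-1 0.022 -0.003 0 0 0 0;-1 0.029 -0.004 0 0 0 0;-1 0.029 -0.004 0 0 0 0;-1 0.029 -0.004 0 0 0 0;-1 0.029 -0.004 0 0 0 0;-1 0.029 -0.004 0 0 0 0;-1 0.029 -0.004 0 0 0 0;-1 0.029 -0.004 0 0 0 0;-1 0.022 -0.003 0 0 0 0;-1 0.008 -0.001 0 0 0 0;-1 0 0 0 0 0 0;-1 0 0 0 0 0 0' >/dev/null; python3 go.py .590 .336 .1224
python3 - <<'E'
from h import *
p,d=snapshot("side");cv2.imwrite("pics/s2.png",p[:,:,::-1])
E
```

```text
t 5.4 pos [0.5907 0.3346 0.1887] shift(final axes) [ 0.0012 -0.001   0.0663] turn [-0.0005  0.0028  0.0005] op 0.421 F [-0.4 -0.7 -2. ] 25.0
```

View pics/s2.png

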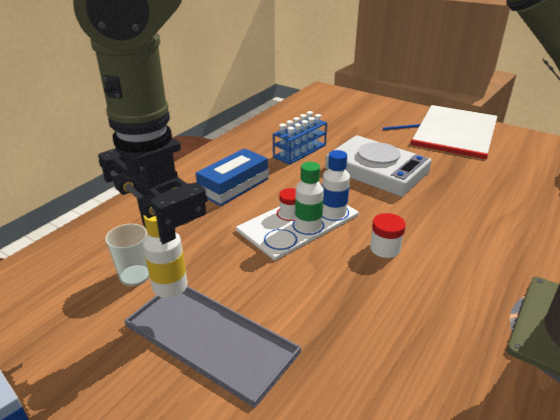

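The yellow bottle is held upright over the far end of the tray (165,260). The jar and the other bottles are undisturbed, and the empty ring is at (280,238).

```bash
python3 -m inch '-1 0.001 -0.001 0.015 0 0 0;-1 0 0 0.018 0 0 0;-1 0 0 0.016 0 0 0;-1 0 0 0.007 0 0 0;-1 0 0 0.004 0 0 0;-1 0 0 0.003 0 0 0;-1 0 0 0 0 0 0;-1 0 0 0 0 0 0' >/dev/null; python3 go.py .590 .336 .1224
```

```text
t 6.12 pos [0.591  0.3369 0.1275] shift(final axes) [-0.0012 -0.0007  0.0051] turn [ 0.0009 -0.0009 -0.0001] op 0.422 F [ 0.2 -0.1 -1.4] 25.0
```

```bash
python3 -m inch '-1 0 0 0.002 0 0 0;-1 0 0 0.002 0 0 0;-1 0 0 0.001 0 0 0;-1 0 0 0 0 0 0;-1 0 0 0 0 0 0' >/dev/null; python3 go.py .590 .336 .1224
```

```text
t 6.53 pos [0.5908 0.3375 0.1225] shift(final axes) [-0.0016 -0.0004  0.0001] turn [ 0.0008 -0.0011  0.0005] op 0.424 F [-0.8 -0.   3.1] 25.0
```

```bash
python3 -m inch '0.3 0 0 0 0 0 0;0.3 0 0 0 0 0 0;0.3 0 0 0 0 0 0;0.3 0 0 -0.012 0 0 0;0.3 0 0 -0.02 0 0 0;0.3 0 0 -0.02 0 0 0;0.3 0 0 -0.02 0 0 0;0.6 -0.015 0.001 0 0 0 0;0.6 -0.03 0.003 0 0 0 0;0.6 -0.034 0.004 0 0 0 0;0.6 -0.034 0.004 0 0 0 0;0.6 -0.034 0.004 0 0 0 0;0.6 -0.034 0.004 0 0 0 0;0.6 -0.034 0.004 0 0 0 0;0.6 -0.034 0.004 0 0 0 0;0.6 -0.034 0.004 0 0 0 0;0.6 -0.034 0.004 0 0 0 0;0.6 -0.02 0.001 0 0 0 0;0.6 -0.008 0 0 0 0 0;0.6 0 0 0 0 0 0' >/dev/null; python3 go.py .531 -.0045 .13
```

```text
t 8.2 pos [ 0.5297 -0.007   0.1942] shift(final axes) [0.0028 0.0005 0.0642] turn [ 0.0006  0.0012 -0.0035] op 0.794 F [ 0.1  0.2 -0.4] 0.0
```

```bash
python3 -m inch '0.6 0.003 0 0.014 0 0 0;0.6 0 0 0.018 0 0 0;0.6 0 0 0.018 0 0 0;0.6 0 0 0.014 0 0 0;0.6 0 0 0 0 0 0;-1 0 0 0 0 0 0;-1 0 0 0 0 0 0;-1 0 0 0 0 0 0;-1 0 0 0 0 0 0;-1 0 0 0 0 0 0;-1 0 0 0 0 0 0' >/dev/null; python3 go.py .531 -.0045 .13
python3 - <<'E'
from h import *
p,d=snapshot("side");cv2.imwrite("pics/s3.png",p[:,:,::-1])
E
```

```text
t 9.12 pos [ 0.5311 -0.0018  0.1303] shift(final axes) [-0.0026  0.0007  0.0003] turn [ 0.001  -0.0004  0.0002] op 0.421 F [-0.2  0.6  4.1] 25.0
```

View pics/s3.png

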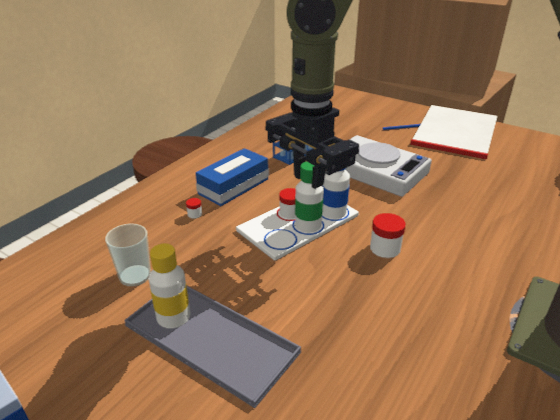

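Yellow stands upright in the far part of the tray, base ≈(172,312), and the fingers have hold of the green cap at (308,175).

```bash
python3 -m inch '-1 0 0 -0.008 0 0 0;-1 0 0 -0.016 0 0 0;-1 0 0 -0.018 0 0 0;-1 0 0 -0.018 0 0 0;-1 0.013 -0.005 0 0 0 0;-1 0.024 -0.009 0 0 0 0;-1 0.031 -0.0113 0 0 0 0;-1 0.031 -0.0113 0 0 0 0;-1 0.031 -0.0113 0 0 0 0;-1 0.031 -0.0113 0 0 0 0;-1 0.031 -0.0113 0 0 0 0;-1 0.031 -0.0113 0 0 0 0;-1 0.031 -0.0113 0 0 0 0;-1 0.031 -0.0113 0 0 0 0;-1 0.022 -0.008 0 0 0 0;-1 0.010 -0.004 0 0 0 0;-1 0 0 0 0 0 0;-1 0 0 0 0 0 0' >/dev/null; python3 go.py .508 .336 .1223
```

```text
t 10.67 pos [0.5072 0.3334 0.1894] shift(final axes) [0.0027 0.     0.0671] turn [0.0001 0.0025 0.    ] op 0.417 F [-0.1 -0.5 -3.1] 25.0
```

```bash
python3 -m inch '-1 0.001 0 0.015 0 0 0;-1 0 0 0.018 0 0 0;-1 0 0 0.016 0 0 0;-1 0 0 0.008 0 0 0;-1 0 0 0.004 0 0 0;-1 0 0 0.002 0 0 0;-1 0 0 0.002 0 0 0;-1 0 0 0.002 0 0 0;-1 0 0 0 0 0 0;-1 0 0 0 0 0 0' >/dev/null; python3 go.py .508 .336 .1223
```

```text
t 11.5 pos [0.5078 0.3362 0.1232] shift(final axes) [-0.0001  0.0003  0.0009] turn [ 0.0005 -0.0005  0.0003] op 0.422 F [ 0.1  0.5 -1.8] 25.0
```

```bash
python3 -m inch '-1 0 0 0.0015 0 0 0;-1 0 0 0 0 0 0;0.3 0 0 0 0 0 0;0.3 0 0 0 0 0 0;0.3 0 0 0 0 0 0;0.3 0 0 -0.014 0 0 0;0.3 0 0 -0.02 0 0 0;0.3 0 0 -0.02 0 0 0;0.3 0 0 -0.018 0 0 0;0.6 -0.02 0.006 0 0 0 0;0.6 -0.036 0.011 0 0 0 0;0.6 -0.038 0.0113 0 0 0 0;0.6 -0.038 0.0113 0 0 0 0;0.6 -0.038 0.0113 0 0 0 0;0.6 -0.038 0.0113 0 0 0 0;0.6 -0.038 0.0113 0 0 0 0;0.6 -0.038 0.0113 0 0 0 0;0.6 -0.038 0.0113 0 0 0 0;0.6 -0.038 0.0113 0 0 0 0' >/dev/null;python3 -m inch '0.6 -0.025 0.008 0 0 0 0;0.6 -0.01 0.002 0 0 0 0;0.6 0 0 0 0 0 0' >/dev/null; python3 go.py .5098 -.0768 .13
```

```text
t 13.33 pos [ 0.5098 -0.0793  0.193 ] shift(final axes) [ 0.0024 -0.0007  0.063 ] turn [-0.      0.0016 -0.0053] op 0.8 F [ 0.4  0.3 -0.3] 0.0
```

```bash
python3 -m inch '0.6 0.001 0 0.014 0 0 0;0.6 0 0 0.018 0 0 0;0.6 0 0 0.018 0 0 0;0.6 0 0 0.013 0 0 0;0.6 0 0 0 0 0 0;-1 0 0 0 0 0 0;-1 0 0 0 0 0 0;-1 0 0 0 0 0 0;-1 0 0 0 0 0 0;-1 0 0 0 0 0 0;-1 0 0 0 0 0 0' >/dev/null; python3 go.py .5098 -.0768 .13
```

```text
t 14.25 pos [ 0.5106 -0.0751  0.1308] shift(final axes) [-0.0019 -0.0003  0.0008] turn [ 0.0007 -0.0001  0.0002] op 0.423 F [-1.1  0.6  3.5] 25.0
```

```bash
python3 -m inch '-1 0 0 -0.008 0 0 0;-1 0 0 -0.016 0 0 0;-1 0 0 -0.018 0 0 0;-1 0 0 -0.018 0 0 0;-1 0.016 -0.008 0 0 0 0;-1 0.029 -0.015 0 0 0 0;-1 0.033 -0.0174 0 0 0 0;-1 0.033 -0.0174 0 0 0 0;-1 0.033 -0.0174 0 0 0 0;-1 0.033 -0.0174 0 0 0 0;-1 0.033 -0.0174 0 0 0 0;-1 0.033 -0.0174 0 0 0 0;-1 0.033 -0.0174 0 0 0 0;-1 0.033 -0.0174 0 0 0 0;-1 0.033 -0.0174 0 0 0 0;-1 0.02 -0.0105 0 0 0 0;-1 0.009 -0.005 0 0 0 0;-1 0 0 0 0 0 0;-1 0 0 0 0 0 0' >/dev/null; python3 go.py .426 .336 .1228
```

```text
t 15.83 pos [0.4267 0.3338 0.19  ] shift(final axes) [ 0.0019 -0.0012  0.0672] turn [ 0.0003  0.0026 -0.0002] op 0.423 F [ 1.  -0.5 -2.9] 25.0
```

```bash
python3 -m inch '-1 0.001 -0.001 0.015 0 0 0;-1 0 0 0.018 0 0 0;-1 0 0 0.016 0 0 0;-1 0 0 0.008 0 0 0;-1 0 0 0.004 0 0 0;-1 0 0 0.002 0 0 0;-1 0 0 0.002 0 0 0;-1 0 0 0.002 0 0 0;-1 0 0 0 0 0 0;-1 0 0 0 0 0 0' >/dev/null; python3 go.py .426 .336 .1228
```

```text
t 16.67 pos [0.426  0.3369 0.1236] shift(final axes) [-0.0009  0.0002  0.0008] turn [ 0.0005 -0.0005  0.0003] op 0.419 F [-0.2 -0.2 -2.8] 25.0
```

```bash
python3 -m inch '-1 0 0 0.0015 0 0 0;-1 0 0 0 0 0 0;0.3 0 0 0 0 0 0;0.3 0 0 0 0 0 0;0.3 0 0 0 0 0 0;0.3 0 0 -0.014 0 0 0;0.3 0 0 -0.02 0 0 0;0.3 0 0 -0.02 0 0 0;0.3 0 0 -0.018 0 0 0;0.6 -0.014 0.012 0 0 0 0;0.6 -0.024 0.02 0 0 0 0;0.6 -0.0292 0.0247 0 0 0 0;0.6 -0.0292 0.0247 0 0 0 0;0.6 -0.0292 0.0247 0 0 0 0;0.6 -0.0292 0.0247 0 0 0 0;0.6 -0.0292 0.0247 0 0 0 0;0.6 -0.0292 0.0247 0 0 0 0;0.6 -0.0292 0.0247 0 0 0 0;0.6 -0.0292 0.0247 0 0 0 0' >/dev/null;python3 -m inch '0.6 -0.018 0.016 0 0 0 0;0.6 -0.008 0.007 0 0 0 0;0.6 0 0 0 0 0 0;0.6 0 0 0 0 0 0' >/dev/null; python3 go.py .5857 -.0206 .047
python3 - <<'E'
from h import *
p,d=snapshot("side");cv2.imwrite("pics/s4.png",p[:,:,::-1])
E
```

```text
t 18.58 pos [ 0.585  -0.0179  0.1936] shift(final axes) [-0.0024  0.0014  0.1466] turn [-0.0009 -0.0012  0.0011] op 0.799 F [ 0.4  0.5 -1.3] 0.0
```

View pics/s4.png

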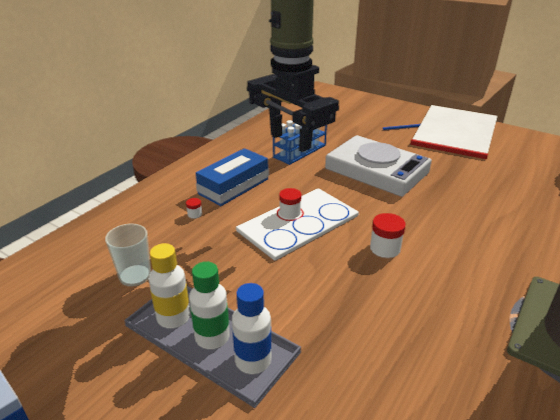

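All three bottles stand upright in the tray: (168,290), (209,310), (252,330). The jar is untouched in its red ring at (290,205), and the gripper is above it.

```bash
python3 -m inch '0.7 -0.002 0.001 0.02 0 0 0;0.7 0 0 0.03 0 0 0;0.7 0 0 0.03 0 0 0;0.7 0 0 0.03 0 0 0;0.7 0 0 0.022 0 0 0;0.7 0 0 0.015 0 0 0;0.7 0 0 0 0 0 0;0.7 0 0 0 0 0 0;-1 0 0 0 0 0 0;-1 0 0 0 0 0 0;-1 0 0 0 0 0 0;-1 0 0 0 0 0 0;-1 0 0 0 0 0 0;-1 0 0 0 0 0 0' 20 >/dev/null; python3 go.py .5857 -.0206 .047
```

```text
t 19.8 pos [ 0.5863 -0.0216  0.0475] shift(final axes) [ 0.0008 -0.0008  0.0005] turn [ 0.001  -0.0003  0.0001] op 0.534 F [-0.4 -0.   5.2] 20.0
```

```bash
python3 -m inch '-1 0 0 -0.01 0 0 0;-1 0 0 -0.02 0 0 0;-1 0 0 -0.03 0 0 0;-1 0 0 -0.03 0 0 0;-1 -0.013 0.001 0 0 0 0;-1 -0.024 0.001 0 0 0 0;-1 -0.031 0.0013 0 0 0 0;-1 -0.031 0.0013 0 0 0 0;-1 -0.031 0.0013 0 0 0 0;-1 -0.031 0.0013 0 0 0 0;-1 -0.031 0.0013 0 0 0 0;-1 -0.031 0.0013 0 0 0 0;-1 -0.031 0.0013 0 0 0 0;-1 -0.031 0.0013 0 0 0 0;-1 -0.012 0 0 0 0 0;-1 -0.003 0 0 0 0 0;-1 0 0 0 0 0 0;-1 0 0 0 0 0 0' >/dev/null; python3 go.py .515 -.3135 .0905
python3 - <<'E'
from h import *
p,d=snapshot("side");cv2.imwrite("pics/s5.png",cv2.resize(p[80:240,260:480],None,fx=3,fy=3)[:,:,::-1])
E
```

```text
t 21.3 pos [ 0.5149 -0.3109  0.1367] shift(final axes) [-0.0024  0.0008  0.0462] turn [ 0.     -0.002   0.0026] op 0.532 F [-0.4  0.  -1.1] 20.0
```

View pics/s5.png

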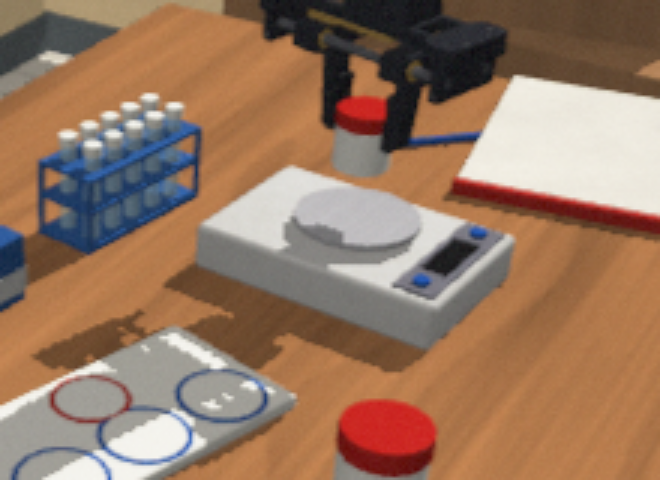

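The jar is held upright above the balance, bottom (360,165), over the pan centred at crop (357,218). I'll lower it.

```bash
python3 -m inch '-1 -0.001 0.001 0.014 0 0 0;-1 0 0 0.014 0 0 0;-1 0 0 0.008 0 0 0;-1 0 0 0.004 0 0 0;-1 0 0 0.002 0 0 0;-1 0 0 0.002 0 0 0;-1 0 0 0 0 0 0;-1 0 0 0 0 0 0' >/dev/null; python3 go.py .515 -.3135 .0905
```

```text
t 22.02 pos [ 0.5152 -0.3145  0.0931] shift(final axes) [ 0.0009 -0.0005  0.0026] turn [0.0008 0.0001 0.0004] op 0.527 F [ 0.1 -0.3 -2. ] 20.0
```

```bash
python3 -m inch '-1 0 0 0.001 0 0 0;-1 0 0 0.001 0 0 0;-1 0 0 0.001 0 0 0;-1 0 0 0 0 0 0;-1 0 0 0 0 0 0' ; python3 -m inch '0.7 0 0 0 0 0 0;0.7 0 0 0 0 0 0;0.7 0 0 0 0 0 0;0.7 0 0 0 0 0 0;0.7 0 0 -0.015 0 0 0;0.7 0 0 -0.03 0 0 0;0.7 0 0 -0.03 0 0 0;0.7 0 0 -0.025 0 0 0;0.6 0.015 -0.006 0 0 0 0;0.6 0.028 -0.012 0 0 0 0;0.6 0.034 -0.015 0 0 0 0;0.6 0.034 -0.015 0 0 0 0;0.6 0.034 -0.015 0 0 0 0;0.6 0.034 -0.015 0 0 0 0;0.6 0.034 -0.015 0 0 0 0;0.6 0 0 0 0 0 0;0.6 0 0 0 0 0 0'; python3 go.py .426 .337 .122
python3 - <<'E'
from h import *
p,d=snapshot("top");cv2.imwrite("pics/t6.png",p[:,:,::-1])
for c,b,z in(('red',(400,190,480,270),.105),):
    q,s=blob(p,c,b);print(c,q,s,ray("top",q,z))
g=cv2.cvtColor(p,cv2.COLOR_RGB2GRAY)
E
```

```text
clock: 22.43
tool_pos: [0.5151, -0.3146, 0.0906]
eef_rot: [0.8, 0.601, 0.0, 0.001]
contact_force: [-1.3, 0.0, 4.8]
opening: 0.53
finger_force: 20.0
clock: 23.85
tool_pos: [0.485, -0.0813, 0.19]
eef_rot: [0.798, 0.603, 0.0, -0.0]
contact_force: [0.6, 0.5, -0.3]
opening: 0.8
finger_force: 0.0
t 23.85 pos [ 0.485  -0.0813  0.19  ] shift(final axes) [ 0.3852 -0.1734  0.068 ] turn [ 0.     -0.0008  0.0061] op 0.8 F [ 0.6  0.5 -0.3] 0.0Traceback (most recent call last):
  File "<stdin>", line 4, in <module>
  File "h.py", line 13, in blob
    n,l,s,c=cv2.connectedComponentsWithStats(q);i=1+np.argmax(s[1:,4]);return c[i],s[i]
                                                    ~~~~~~~~~^^^^^^^^^
    return _wrapfunc(a, 'argmax', axis=axis, out=out, **kwds)
    return bound(*args, **kwds)
ValueError: attempt to get argmax of an empty sequence
```

View pics/t6.png

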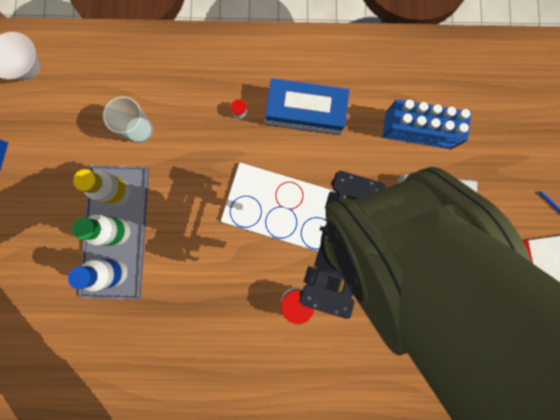

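The arm hides the balance. The bottles stand in the tray with caps at (84,181), (87,229) and (82,277), and the rings are visible. Next comes blue.

```bash
python3 -m inch '0.4 0.016 -0.007 0 0 0 0.004;0.4 0.029 -0.013 0 0 0 0;0.4 0.034 -0.0153 0 0 0 0;0.4 0.034 -0.0153 0 0 0 0;0.4 0.034 -0.0153 0 0 0 0;0.4 0.034 -0.0153 0 0 0 0;0.4 0.034 -0.0153 0 0 0 0;0.4 0.034 -0.0153 0 0 0 0;0.4 0.034 -0.0153 0 0 0 0;0.4 0.034 -0.0153 0 0 0 0;0.4 0.034 -0.0153 0 0 0 0;0.4 0.022 -0.01 0 0 0 0;0.4 0.011 -0.005 0 0 0 0;0.4 0 0 0 0 0 0;0.4 0 0 0 0 0 0' 25 >/dev/null; python3 go.py .426 .337 .122
python3 - <<'E'
from h import *
p,d=snapshot("top");q,s=blob(p,'red',(400,190,480,270));print(q,s,ray("top",q,.105))
W=world("top",d);h=cv2.cvtColor(p,cv2.COLOR_RGB2HSV)
w=W[170:290,395:480].reshape(-1,3);hs=h[170:290,395:480].reshape(-1,3)
k=(abs(w[:,2]-.055)<.004)&(hs[:,1]<60);print('jar', w[abs(w[:,2]-.105)<.006].mean(0))
for z in(.042,.055,.105): print(z,(abs(w[:,2]-z)<.005).sum())
cv2.imwrite("pics/t7.png",cv2.resize(p[160:300,385:490],None,fx=4,fy=4)[:,:,::-1])
E
```

```text
t 25.15 pos [0.4288 0.3309 0.1893] shift(final axes) [ 0.0051 -0.0044  0.0673] turn [ 0.0007  0.0023 -0.006 ] op 0.699 F [ 0.2 -0.  -0.4] 0.0
[451.39130435 228.85822306] [438 217  27  25 529] [ 0.51625018 -0.31104567]
jar [ 0.51673541 -0.313262    0.10371396]
0.042 5849
0.055 1496
0.105 552
```

View pics/t7.png

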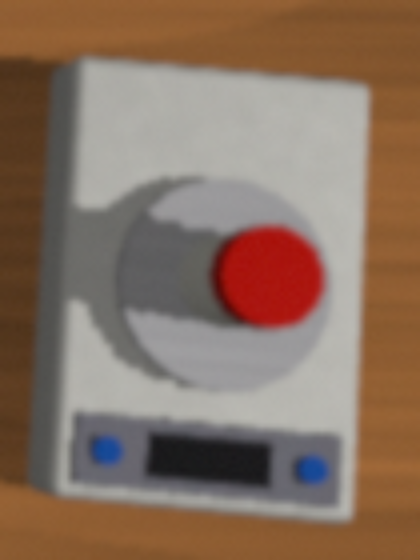

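The jar lid is upright at crop (270,277). Allowing for parallax it is about 2 mm from the pan centre. Now I'll pick up blue.

```bash
python3 -m inch '0.4 0.004 -0.004 0 0 0 -0.004;0.4 0 0 0.014 0 0 0;0.4 0 0 0.018 0 0 0;0.4 0 0 0.02 0 0 0;0.4 0 0 0.014 0 0 0;0.4 0 0 0 0 0 0;-1 0 0 0 0 0 0;-1 0 0 0 0 0 0;-1 0 0 0 0 0 0;-1 0 0 0 0 0 0;-1 0 0 0 0 0 0;-1 0 0 0 0 0 0' >/dev/null; python3 go.py .426 .337 .122
```

```text
t 26.2 pos [0.4254 0.3386 0.1246] shift(final axes) [-0.0013  0.0011  0.0026] turn [ 0.0009 -0.0014  0.0003] op 0.424 F [-1.4 -0.7  6.2] 25.0
```

```bash
python3 -m inch '-1 0 0 -0.008 0 0 0;-1 0 0 -0.016 0 0 0;-1 0 0 -0.018 0 0 0;-1 0 0 -0.018 0 0 0;-1 -0.016 0.008 0 0 0 0;-1 -0.029 0.015 0 0 0 0;-1 -0.033 0.0174 0 0 0 0;-1 -0.033 0.0174 0 0 0 0;-1 -0.033 0.0174 0 0 0 0;-1 -0.033 0.0174 0 0 0 0;-1 -0.033 0.0174 0 0 0 0;-1 -0.033 0.0174 0 0 0 0;-1 -0.033 0.0174 0 0 0 0;-1 -0.033 0.0174 0 0 0 0;-1 -0.033 0.0174 0 0 0 0;-1 -0.02 0.0115 0 0 0 0;-1 -0.009 0.005 0 0 0 0;-1 0 0 0 0 0 0;-1 0 0 0 0 0 0' >/dev/null; python3 go.py .511 -.074 .133
```

```text
t 27.78 pos [ 0.5097 -0.0717  0.1837] shift(final axes) [-0.0018  0.0019  0.0507] turn [-0.0005 -0.0011  0.0007] op 0.424 F [ 0.2  1.4 -1.9] 25.0
```

```bash
python3 -m inch '-1 0 0.001 0.014 0 0 0;-1 0 0 0.016 0 0 0;-1 0 0 0.01 0 0 0;-1 0 0 0.005 0 0 0;-1 0 0 0 0 0 0;-1 0 0 0 0 0 0;-1 0 0 0 0 0 0' >/dev/null; python3 go.py .511 -.074 .133
```

```text
t 28.37 pos [ 0.5113 -0.0725  0.1393] shift(final axes) [-0.0015  0.0001  0.0063] turn [ 0.001  -0.0004  0.0012] op 0.423 F [ 0.2 -0.1 -1.6] 25.0
```

```bash
python3 -m inch '-1 -0.0015 0 0.002 0 0 0;-1 0 0 0.002 0 0 0;-1 0 0 0.001 0 0 0;-1 0 0 0.001 0 0 0;-1 0 0 0 0 0 0;-1 0 0 0 0 0 0' >/dev/null; python3 go.py .511 -.074 .133
python3 - <<'E'
from h import *
p,d=snapshot("side");cv2.imwrite("pics/s8.png",cv2.resize(p[120:280,220:420],None,fx=4,fy=3.75)[:,:,::-1])
E
```

```text
t 28.87 pos [ 0.5105 -0.0745  0.1328] shift(final axes) [ 0.0006  0.0003 -0.0002] turn [ 0.0001 -0.      0.0004] op 0.425 F [-0.4  0.2 -2.9] 25.0
```

View pics/s8.png

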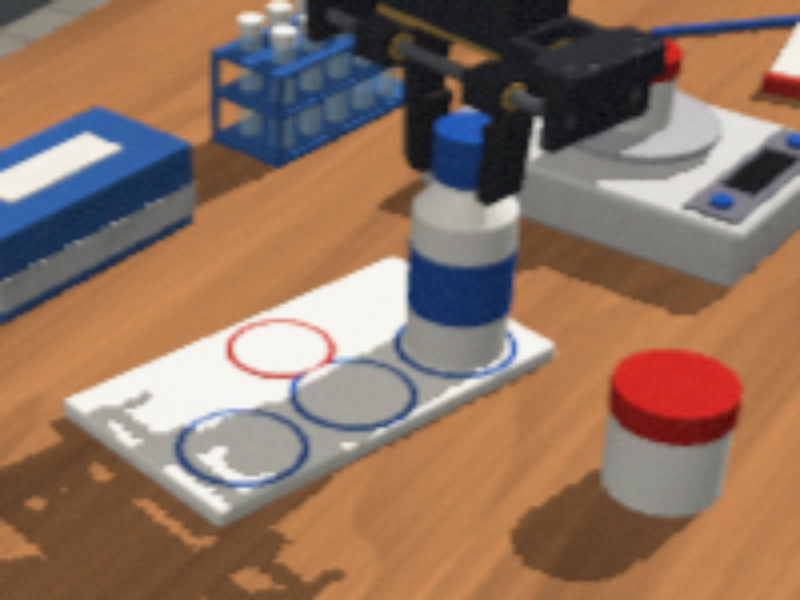

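Blue is centred over the right-hand ring, base ≈(457,360), and still hanging slightly. I'll lower it a little more.

```bash
python3 -m inch '-1 0 0 0.001 0 0 0;-1 0 0 0.001 0 0 0;-1 0 0 0 0 0 0;-1 0 0 0 0 0 0' >/dev/null; python3 go.py .511 -.074 .133
```

```text
t 29.25 pos [ 0.5106 -0.0746  0.1326] shift(final axes) [ 0.0007  0.0003 -0.0004] turn [0.0015 0.0008 0.0002] op 0.425 F [-3.7 -0.5 16.7] 25.0
```

```bash
python3 -m inch '-1 0 0 -0.001 0 0 0;0.4 0 0 0 0 0 0;0.4 0 0 0 0 0 0;0.4 0 0 0 0 0 0;0.4 0 0 -0.014 0 0 0;0.4 0 0 -0.02 0 0 0;0.4 0 0 -0.02 0 0 0;0.4 0 0 -0.008 0 0 0;0.4 0.017 -0.005 0 0 0 0;0.4 0.03 -0.009 0 0 0 0;0.4 0.035 -0.0104 0 0 0 0;0.4 0.035 -0.0104 0 0 0 0;0.4 0.035 -0.0104 0 0 0 0;0.4 0.035 -0.0104 0 0 0 0;0.4 0.035 -0.0104 0 0 0 0;0.4 0.035 -0.0104 0 0 0 0;0.4 0.035 -0.0104 0 0 0 0;0.4 0.035 -0.0104 0 0 0 0;0.4 0.035 -0.0104 0 0 0 0' >/dev/null; python3 -m inch '0.4 0.022 -0.0065 0 0 0 0;0.4 0.01 -0.003 0 0 0 0;0.4 0 0 0 0 0 0;0.4 0 0 0 0 0 0' >/dev/null; python3 go.py .508 .3365 .122
```

```text
t 31.17 pos [0.5079 0.3349 0.193 ] shift(final axes) [ 0.0015 -0.0003  0.071 ] turn [ 0.0001  0.0025 -0.0001] op 0.697 F [ 0.7 -1.1 -0.2] 0.0
```

```bash
python3 -m inch '0.4 0 0 0.014 0 0 0;0.4 0 0 0.018 0 0 0;0.4 0 0 0.02 0 0 0;0.4 0 0 0.017 0 0 0;0.4 0 0 0 0 0 0;0.4 0 0 0 0 0 0;-1 0 0 0 0 0 0;-1 0 0 0 0 0 0;-1 0 0 0 0 0 0;-1 0 0 0 0 0 0;-1 0 0 0 0 0 0;-1 0 0 0 0 0 0' >/dev/null; python3 go.py .508 .3365 .122
```

```text
t 32.17 pos [0.5082 0.337  0.1256] shift(final axes) [-0.0005 -0.      0.0036] turn [ 0.001  -0.0012  0.0006] op 0.418 F [-1.1 -0.1  6. ] 25.0
```

```bash
python3 -m inch '-1 0 0 -0.008 0 0 0;-1 0 0 -0.016 0 0 0;-1 0 0 -0.018 0 0 0;-1 0 0 -0.016 0 0 0;-1 -0.013 0.005 0 0 0 0;-1 -0.024 0.009 0 0 0 0;-1 -0.031 0.0113 0 0 0 0;-1 -0.031 0.0113 0 0 0 0;-1 -0.031 0.0113 0 0 0 0;-1 -0.031 0.0113 0 0 0 0;-1 -0.031 0.0113 0 0 0 0;-1 -0.031 0.0113 0 0 0 0;-1 -0.031 0.0113 0 0 0 0;-1 -0.031 0.0113 0 0 0 0;-1 -0.022 0.008 0 0 0 0;-1 -0.010 0.004 0 0 0 0;-1 0 0 0 0 0 0;-1 0 0 0 0 0 0' >/dev/null; python3 go.py .5313 -.001 .134
```

```text
t 33.67 pos [5.309e-01 2.000e-04 1.824e-01] shift(final axes) [-0.0011  0.0008  0.0484] turn [-0.0008 -0.0009  0.0001] op 0.423 F [ 0.   0.4 -2.2] 25.0
```

```bash
python3 -m inch '-1 -0.001 0 0.014 0 0 0;-1 0 0 0.016 0 0 0;-1 0 0 0.008 0 0 0;-1 0 0 0.004 0 0 0;-1 0 0 0.002 0 0 0;-1 0 0 0.002 0 0 0;-1 0 0 0 0 0 0;-1 0 0 0 0 0 0' >/dev/null; python3 go.py .5313 -.001 .134
```

```text
t 34.33 pos [ 0.5313 -0.001   0.1371] shift(final axes) [ 0.     -0.      0.0031] turn [ 0.0008 -0.0004  0.0006] op 0.427 F [ 0.6  0.3 -2.3] 25.0
```

```bash
python3 -m inch '-1 0 0 0.001 0 0 0;-1 0 0 0.001 0 0 0;-1 0 0 0.001 0 0 0;-1 0 0 0 0 0 0;-1 0 0 0 0 0 0' >/dev/null; python3 go.py .5313 -.001 .134
```

```text
t 34.75 pos [ 0.531  -0.0014  0.1337] shift(final axes) [ 0.0005  0.0002 -0.0003] turn [0.0001 0.0001 0.0002] op 0.421 F [-0.3 -0.6 -1.7] 25.0
```

```bash
python3 -m inch '-1 0 0 0.001 0 0 0;-1 0 0 0 0 0 0;0.4 0 0 0 0 0 0;0.4 0 0 0 0 0 0;0.4 0 0 0 0 0 0;0.4 0 0 -0.014 0 0 0;0.4 0 0 -0.02 0 0 0;0.4 0 0 -0.02 0 0 0;0.4 0 0 -0.007 0 0 0;0.4 0.015 -0.002 0 0 0 0;0.4 0.026 -0.003 0 0 0 0;0.4 0.031 -0.0033 0 0 0 0;0.4 0.031 -0.0033 0 0 0 0;0.4 0.031 -0.0033 0 0 0 0;0.4 0.031 -0.0033 0 0 0 0;0.4 0.031 -0.0033 0 0 0 0;0.4 0.031 -0.0033 0 0 0 0;0.4 0.031 -0.0033 0 0 0 0;0.4 0.031 -0.0033 0 0 0 0;0.4 0.031 -0.0033 0 0 0 0' >/dev/null; python3 -m inch '0.4 0.015 -0.002 0 0 0 0;0.4 0.007 0 0 0 0 0;0.4 0 0 0 0 0 0;0.4 0 0 0 0 0 0' >/dev/null; python3 go.py .5908 .3375 .1225
```

```text
t 36.75 pos [0.5911 0.3358 0.1929] shift(final axes) [ 0.0015 -0.0008  0.0704] turn [ 0.0001  0.0023 -0.0004] op 0.701 F [ 0.8 -1.4  0.1] 0.0
```

```bash
python3 -m inch '0.4 0 -0.0005 0.014 0 0 0;0.4 0 0 0.018 0 0 0;0.4 0 0 0.02 0 0 0;0.4 0 0 0.018 0 0 0;0.4 0 0 0 0 0 0;0.4 0 0 0 0 0 0;-1 0 0 0 0 0 0;-1 0 0 0 0 0 0;-1 0 0 0 0 0 0;-1 0 0 0 0 0 0;-1 0 0 0 0 0 0;-1 0 0 0 0 0 0' >/dev/null; python3 go.py .5908 .3375 .1225
```

```text
t 37.75 pos [0.5909 0.3381 0.1247] shift(final axes) [-0.0006  0.0001  0.0022] turn [ 0.0009 -0.0013  0.0005] op 0.42 F [-1.4  0.1  5.5] 25.0
```

```bash
python3 -m inch '-1 0 0 -0.008 0 0 0;-1 0 0 -0.016 0 0 0;-1 0 0 -0.018 0 0 0;-1 0 0 -0.016 0 0 0;-1 -0.012 0.002 0 0 0 0;-1 -0.022 0.003 0 0 0 0;-1 -0.029 0.004 0 0 0 0;-1 -0.029 0.004 0 0 0 0;-1 -0.029 0.004 0 0 0 0;-1 -0.029 0.004 0 0 0 0;-1 -0.029 0.004 0 0 0 0;-1 -0.029 0.004 0 0 0 0;-1 -0.029 0.004 0 0 0 0;-1 -0.022 0.004 0 0 0 0;-1 -0.009 0.001 0 0 0 0;-1 0 0 0 0 0 0;-1 0 0 0 0 0 0' >/dev/null; python3 go.py .5528 .0697 .1326
```

```text
t 39.17 pos [0.5526 0.0707 0.1818] shift(final axes) [-0.0009  0.0004  0.0492] turn [ 0.0001 -0.0015  0.0005] op 0.424 F [ 0.2  0.5 -2.3] 25.0
```

```bash
python3 -m inch '-1 -0.001 0 0.014 0 0 0;-1 0 0 0.016 0 0 0;-1 0 0 0.008 0 0 0;-1 0 0 0.004 0 0 0;-1 0 0 0.002 0 0 0;-1 0 0 0.002 0 0 0;-1 0 0 0.001 0 0 0;-1 0 0 0 0 0 0;-1 0 0 0 0 0 0' >/dev/null; python3 go.py .5528 .0697 .1326
```

```text
t 39.92 pos [0.5524 0.0687 0.1351] shift(final axes) [0.0011 0.0001 0.0025] turn [ 0.0007 -0.0003  0.0002] op 0.425 F [-0.  -0.6 -2. ] 25.0
```

```bash
python3 -m inch '-1 0.0005 0 0.001 0 0 0;-1 0 0 0.001 0 0 0;-1 0 0 0.001 0 0 0;-1 0 0 0 0 0 0;-1 0 0 0 0 0 0' >/dev/null; python3 go.py .5528 .0697 .1326
```

```text
t 40.33 pos [0.5526 0.0694 0.1327] shift(final axes) [0.0004 0.0001 0.0001] turn [ 0.0012 -0.0006  0.0005] op 0.422 F [-1.6  0.1  6.5] 25.0
```

Contact. I'll release, retreat upward and to the side, then check.

```bash
python3 -m inch '0.4 0 0 0 0 0 0;0.4 0 0 0 0 0 0;0.4 0 0 0 0 0 0;0.4 0 0 -0.014 0 0 0;0.4 0 0 -0.02 0 0 0;0.4 0 0 -0.02 0 0 0;0.4 0 0 -0.02 0 0 0;0.4 0.02 0 0 0 0 0;0.4 0.03 0 0 0 0 0;0.4 0.03 0 0 0 0 0;0.4 0.03 0 0 0 0 0;0.4 0.03 0 0 0 0 0;0.4 0.03 0 0 0 0 0;0.4 0.03 0 0 0 0 0;0.4 0.02 0 0 0 0 0;0.4 0 0 0 0 0 0;0.4 0 0 0 0 0 0;0.4 0 0 0 0 0 0'
python3 - <<'E'
from h import *
p,d=snapshot("top");W=world("top",d);h=cv2.cvtColor(p,cv2.COLOR_RGB2HSV)
for c,b,zz in(('yellow',(215,180,265,230),.154),('green',(262,195,305,242),.154),('blue',(305,210,345,250),.154),('red',(425,200,475,250),.105)):
    x0,y0,x1,y1=b; w=W[y0:y1,x0:x1].reshape(-1,3); q=h[y0:y1,x0:x1].reshape(-1,3)
    k=(abs(w[:,2]-zz)<.006)&(q[:,1]>150)&(q[:,0]>=HS[c][0])&(q[:,0]<=HS[c][1])
    print(c,k.sum(),w[k].mean(0).round(4))
p2,_=snapshot("side");cv2.imwrite("pics/f1.png",cv2.resize(p2[100:280,180:450],None,fx=2.9,fy=2.9)[:,:,::-1])
E
```

```text
clock: 41.83
tool_pos: [0.6135, 0.2789, 0.2053]
eef_rot: [0.8, 0.6, -0.001, 0.001]
contact_force: [0.5, -0.5, -0.1]
opening: 0.701
finger_force: 0.0
yellow 363 [0.5508 0.067  0.1532]
green 324 [ 0.5296 -0.0047  0.1533]
blue 340 [ 0.5097 -0.0772  0.1531]
red 508 [ 0.5165 -0.3122  0.1038]
```

View pics/f1.png

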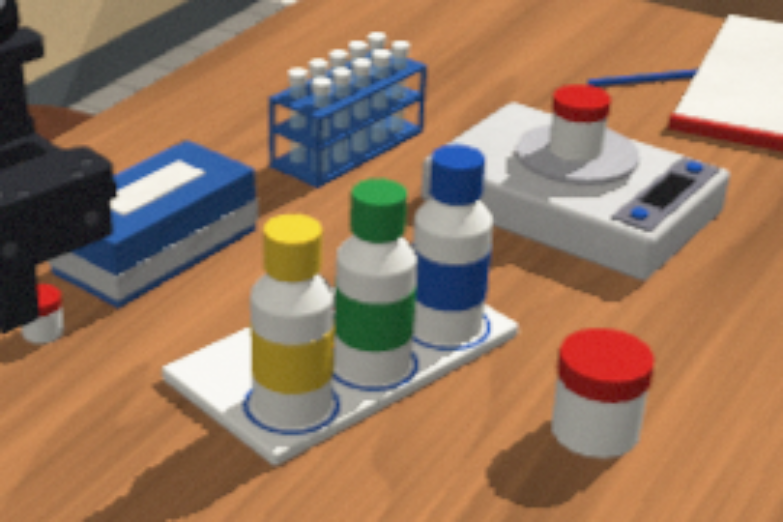

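The bottles stand in their rings at (292,400), (375,360) and (450,325), within 1 mm of where they started. The jar is on the pan at (580,125).

```bash
python3 -c "
from plant import r
print(r.finish_job())"
```

```text
the job is handed in; nothing more can be done
None
```

The job is done and handed in at about 42 s: the jar stands upright on the balance pan, about 2 mm from its centre, and all three bottles are back upright in their own rings, within 1 mm of where they started.

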